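# Stop the bench scale rocking with a wedge

### The arm

A 6-joint arm with a two-finger parallel gripper is mounted at the origin on the work surface. World frame = base frame: x ahead of the robot, y to its left, z up, the work surface at z = 0. Lengths are in m, angles in degrees, forces in N, time in s.
With the tool pointing down it reaches from about 0.275 to 0.75 m from the base axis. Payload 10.2 kg.
Tool frame: the origin (TCP) lies on the centre line of the jaws, within the pads' length; the fingertips stand 25 mm ahead of it and the grasp point (between the pads) lies 6 mm ahead of it; z points along the fingers, y is the line along which they close (so a half turn about z gives the same grasp; the last joint's range is limited). The gripper opens to 88 mm and grips with 3 to 60 N. Pads are 18 mm wide; open, the fingers measure 123 mm over their backs; the gripper's body (75 mm by 187 mm) begins 45 mm behind the grasp point.
Start: joints at [-77.315, 17.928, 85.812, -0, 76.261, -12.8], TCP at [0.226, -0.474, 0.264] pointing down, gripper open.
Joint ranges: [-168.41, 168.41], [-55.51, 124.54], [10.69, 146.95], [-70.63, 250.63], [1, 178], [-165.06, 165.06]. Speed limits (degrees/s): [136.94, 136.94, 172.46, 180, 180, 180].

### API

Orientations are given as [roll, pitch, yaw] about the fixed x, y, z axes, in that order (R = Rz(yaw) Ry(pitch) Rx(roll)).
In Python, from bench import sense, cams, env, models gives the robot as it stands.
- The arm moves only by the tool jog_arm, never from a script. Its argument "motion" is a list of rows, each a list of 5 numbers: the shift along the world's x, y, z in m, then the turn about the world's z in degrees, then the opening, from 0 (shut) to 1 (fully open). A call has 1 to 8 rows; each row is the pose to reach, as a shift and turn from the pose commanded when the call began; what a row does not reach only later rows make up. A row lasts 1/12 s, in which the tool goes at most 41.7 mm and 7.16 degrees, less where a joint would pass 70% of its speed; a pose out of reach is approached as far as the arm can. A call with a gripper value outside its range is refused whole. The fingers move at their own pace and stop on an object; "force" is the grip in N (left out, the last holds). Time passes only in rows, so rows that repeat a pose let the fingers close. It gives the time, the measured TCP pose, the force, the opening and the grip force at its end, in the units of the state.
- sense(): the state, without advancing time (a new reading comes with each control period).
- cams.grab_frame(name): name is "scene" or "top"; returns the picture (420x560x3 uint8, blue, green, red); there is no depth.
- cams.camera_model(name): a dict with "camera_matrix" (3x3 intrinsics, pixels), "rvec" (rotation vector, rad) and "tvec" (3), from world to camera coordinates, as OpenCV has them. Camera axes: x right, y down, z forward; pixel columns grow to the right and rows downward; lengths in m; the calibration is good to about 2 mm. A picture is of the moment at which its call begins. camera_model takes no time and is no camera call.
- env.finish_job(): hands the job in; it is judged then, once.
Trained networks look in the newest picture that a camera, given by its name, has taken for a name from the list of things; names that differ only in an ending like _2 or _b are one class to them, and where a whole thing is asked for, a point or a joint stands for the part that bears it (a point fixed in the world has none). Each returns a list of dicts, best first, with "confidence" (0 to 1); they miss things now and then, are a little off and sometimes report something else, mostly with a low value. They report only what shows in the picture. A call takes as long as a camera call. They do not tell look-alikes from the thing itself.
- models.spot_in(camera, label): "at" ([x, y, z] in m, in world coordinates, good to about 4 mm: the middle of the surface that is visible of it).
- models.regions_of(camera, label): "mask" (420x560 bool, what is visible of it).
The state is a dict: "time": time; "joint_positions": joint angles; "joint_velocities": joint speeds; "joint_torque": joint torques, N m; "eef_pos": TCP position; "tcp_rot": TCP orientation; "contact_force": force on the tool from outside, world axes, zero at the start; "ft_torque": the same for the moment, N m; "finger_gap": finger opening in m; "finger_force": force on a finger pad.
Only numpy, scipy, OpenCV 4.12 (cv2) and the standard library are available. Lean on these libraries where they do the work, as an engineer would, in place of code of your own. Each camera call takes 0.05 s, during which the arm holds its last target. There are 200 camera calls.

### The job

The bench scale rocks on the bench because one of its four feet is too short. With the fingertips push the wooden wedge along the bench, thin end first, in under that short foot until it is snug and the scale stands level and no longer rocks; nothing is to be gripped or lifted, and the mug, the pipe offcut and the wooden block beside the scale stay where they are. Check by pressing down firmly (a steady 15 N or so) on the round rubber pad on the pan above that foot (push the wedge again if the scale still dips), and finish while holding that press with the scale steady and level.

Things in the scene. Friction and masses are not known exactly. Their poses are not given: they have to be found in the camera images.
- scale: low bench scale, about 3 kg: grey body under a steel pan 280 (its x) x 240 (its y) mm, pan underside 60 and top 70 mm above the bench, a round rubber pad at each pan corner, small display head at the front reaching 40 mm beyond the pan. Origin on the bench under its middle; x from the front (towards the robot) to the rear. Round-bottomed feet at x +-120, y +-100 mm; it rests on three
- foot_spot (a point): point of the scale on bench level straight below the middle of the short foot (x -120, y -100 mm: the corner nearest the robot on the robot's right, by the wedge). That foot hangs 4 to 9 mm above the bench, differently each time. Pressing down above it with 4 to 8 N makes the scale dip by that much (2 to 3 degrees) until it meets the bench
- pad: flat round black rubber pad, 36 mm across, on the pan corner above the short foot, the place to press on; its origin is the centre of its upper face, 75 mm above the bench when the scale stands level
- wedge: plain light wooden wedge flat on the bench, about 60 g, 160 mm long (x), 40 mm wide (y), 27 mm thick at the back (x -80) falling evenly to 3 mm at the thin end (x +80). Origin: centre of its underside; x points to the thin end, which looks roughly to the short foot, 35 to 85 mm short of it, somewhat off line. Once it meets the foot, about 3 to 8 N of push drives it further and raises the scale
- wedge_tip (a point): middle of the wedge's thin end, at bench level
- wedge_back (a point): middle of the wedge's thick back end (a flat upright face 40 mm wide, 27 mm high), at bench level
- offcut: bystander: plain flat block of darker wood, 100 x 45 x 30 mm, not tapered, on the bench to the right of the scale; origin at the centre of its underside
- mug: bystander: white mug, 76 mm across, 85 mm high, in front of the scale towards the robot; origin at the centre of its underside
- pipe_cut: bystander: short black pipe offcut standing on end, 90 mm across, 50 mm high, to the left of the scale; origin at the centre of its underside
Not all that is in view belongs to the job. Leave any pink look-alike of the wedge alone.

How it is judged:
By the outcome, as a careful person would: the job done as asked, in the order asked, and still so for the second after the job is handed in, while the arm keeps its last pose, push and grip.
It also fails if it takes over 51 s, if anything falls off the work surface, if the arm or the gripper's body presses on something with over 40 N, if the wrist force passes 120 N, or if a joint passes its speed limit or range.

## Working session

There is one attempt and no reset: what is moved stays moved. The work goes in short steps, Python scripts to look and compute and a tool call to move; the robot and the scene stay as the last step left them, time stands still between calls to the robot, and variables do not carry over. Pictures are saved under pics/ and viewed, at most 10 in all, crops included, and the job is handed in when it is done.

Besides the shell and the picture viewer there is one more tool, called as name(argument=value, ...) on one line, values as JSON. jog_arm: Moves the arm, as the interface text tells. Its arguments: {"type":"object","properties":{"motion":{"type":"array","items":{"type":"array","items":{"type":"number"}}},"force":{"type":"number"}},"required":["motion"]}

```bash
mkdir -p pics; cat > h.py <<'E'
import numpy as np,cv2
from bench import sense,cams,env,models
def cam(n):
    m=cams.camera_model(n);return np.array(m["camera_matrix"],float),np.array(m["rvec"],float).reshape(3),np.array(m["tvec"],float).reshape(3)
def ray(n,uv,z):
    K,r,t=cam(n);R=cv2.Rodrigues(r)[0];c=-R.T@t
    d=R.T@np.linalg.inv(K)@np.array([uv[0],uv[1],1.]);return c+d*(z-c[2])/d[2]
def proj(n,P):
    K,r,t=cam(n);return cv2.projectPoints(np.array(P,float).reshape(-1,3),r,t,K,None)[0].reshape(-1,2)
E
python3 - <<'E'
from h import *
a=cams.grab_frame("scene");b=cams.grab_frame("top")
cv2.imwrite("pics/s0.png",a);cv2.imwrite("pics/t0.png",b)
for l in ["wedge","pad","wedge_tip","wedge_back","foot_spot","scale","mug","offcut"]:
    for c in ["scene","top"]:
        print(l,c,[(np.round(d["at"],3).tolist(),round(d["confidence"],2)) for d in models.spot_in(c,l)][:4])
s=sense();print(s["time"],s["eef_pos"],s["tcp_rot"],s["finger_gap"])
for c in ["scene","top"]:
    K,r,t=cam(c);print(c,-cv2.Rodrigues(r)[0].T@t)
E
```

```text
wedge scene [([0.691, -0.206, 0.011], 0.9), ([0.528, -0.129, 0.013], 0.8), ([0.343, -0.187, 0.013], 0.63)]
wedge top [([0.343, -0.183, 0.013], 0.9), ([0.519, -0.119, 0.014], 0.86), ([0.686, -0.205, 0.013], 0.8)]
pad scene [([0.504, 0.013, 0.076], 0.47)]
pad top [([0.502, 0.013, 0.076], 0.67)]
wedge_tip scene [([0.692, -0.214, 0.015], 0.83), ([0.525, -0.134, 0.014], 0.73), ([0.342, -0.191, 0.009], 0.68)]
wedge_tip top [([0.511, -0.116, 0.015], 0.96), ([0.682, -0.208, 0.017], 0.85), ([0.342, -0.179, 0.016], 0.66), ([0.584, 0.324, 0.049], 0.55)]
wedge_back scene [([0.69, -0.211, 0.013], 0.97), ([0.343, -0.187, 0.016], 0.77), ([0.524, -0.132, 0.014], 0.66)]
wedge_back top [([0.343, -0.188, 0.017], 0.94), ([0.683, -0.203, 0.016], 0.58), ([0.515, -0.117, 0.019], 0.56), ([0.333, 0.142, 0.002], 0.43)]
foot_spot scene [([0.621, 0.124, 0.07], 0.65)]
foot_spot top [([0.578, 0.13, 0.069], 0.92)]
scale scene [([0.621, 0.125, 0.07], 0.91), ([0.526, -0.13, 0.014], 0.43)]
scale top [([0.579, 0.132, 0.068], 0.75)]
mug scene [([0.355, 0.131, 0.061], 0.66)]
mug top [([0.338, 0.142, 0.006], 0.71)]
offcut scene [([0.735, -0.062, 0.033], 0.86)]
offcut top [([0.722, -0.058, 0.03], 0.89), ([0.578, 0.132, 0.066], 0.33)]
0.9 [ 0.22589364 -0.47391993  0.26371744] [-1.79999261e+02 -1.30924967e-03  2.54844502e+01] 0.08793355169852865
scene [ 1.29271491 -0.17196185  0.65700234]
top [0.41944972 0.05978537 1.29729885]
```

View pics/s0.png

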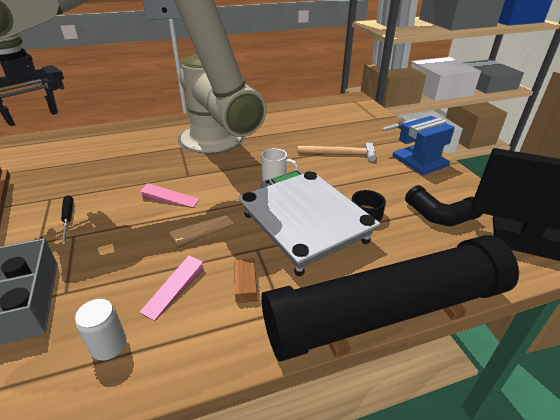

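View pics/t0.png

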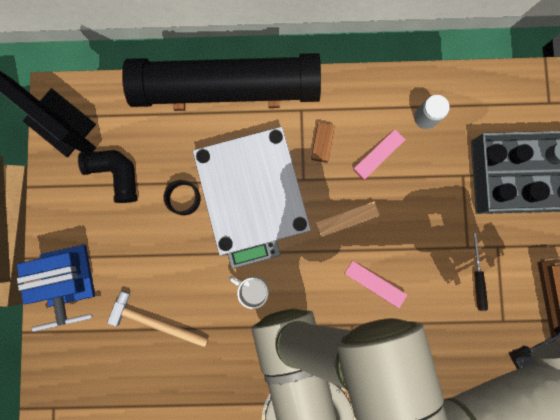

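Three wedge shapes show in the top picture: pink ones at (380,155) and (376,284), and a plain wooden one at (348,218). The wooden one fits: it is plain light wood and its end looks at the near-right pad at (300,224). I'll confirm with a crop and measure.

```bash
python3 - <<'E'
from h import *
T=cv2.imread("pics/t0.png");S=cv2.imread("pics/s0.png")
a=cv2.resize(T[180:260,280:400],None,fx=4,fy=4,interpolation=cv2.INTER_CUBIC)
b=cv2.resize(S[180:280,150:270],None,fx=3.2,fy=3.2,interpolation=cv2.INTER_CUBIC)
b=cv2.resize(b,(384,320));cv2.imwrite("pics/crop.png",cv2.resize(np.hstack([a,b]),(790,293)))
cams.grab_frame("top");
for d in models.regions_of("top","wedge"):
    m=d["mask"].astype(np.uint8);c=max(cv2.findContours(m,0,2)[0],key=cv2.contourArea)
    r=cv2.minAreaRect(c);print(d["confidence"],m.sum(),r,cv2.boxPoints(r).round(1).tolist())
def z(uv,h): return ray("top",uv,h).round(4).tolist()
# black pads
g=T.max(2)<60
n,l,st,ce=cv2.connectedComponentsWithStats(g[120:260,190:315].astype(np.uint8))
for i in range(1,n):
    if st[i,4]>60: u=ce[i]+[190,120];print(st[i],u,z(u,.075))
E
```

```text
0.97 1092 ((375.2493591308594, 283.474609375), (66.26197814941406, 17.03718376159668), 32.34744644165039) [[342.70001220703125, 272.8999938964844], [351.79998779296875, 258.6000061035156], [407.79998779296875, 294.0], [398.70001220703125, 308.3999938964844]]
0.67 877 ((347.5370788574219, 218.81825256347656), (16.326662063598633, 61.2935905456543), 67.83365631103516) [[316.1000061035156, 222.8000030517578], [372.79998779296875, 199.6999969482422], [379.0, 214.8000030517578], [322.20001220703125, 237.89999389648438]]
0.59 808 ((379.1048889160156, 153.64910888671875), (14.72162914276123, 57.472572326660156), 46.12330627441406) [[353.29998779296875, 168.3000030517578], [394.70001220703125, 128.39999389648438], [404.8999938964844, 139.0], [363.5, 178.89999389648438]]
0.32 545 ((181.25001525878906, 197.25001525878906), (37.47665786743164, 33.941123962402344), 45.0) [[156.0, 196.0], [180.0, 172.0], [206.5, 198.5], [182.5, 222.5]]
[ 80  11  12  12 115] [275.45217391 136.3826087 ] [0.726, 0.0649, 0.075]
[  7  30  12  13 120] [202.53333333 155.73333333] [0.6806, 0.253, 0.075]
[  0  62  10  31 139] [194.92086331 199.15827338] [0.569, 0.2733, 0.075]
[103  98  14  13 131] [299.34351145 223.72519084] [0.4998, 0.0104, 0.075]
[ 29 118  13  12 123] [225.18699187 243.52845528] [0.4548, 0.1979, 0.075]
```

View pics/crop.png

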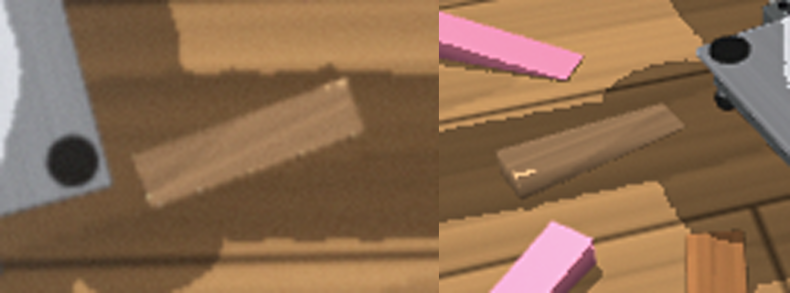

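The crop confirms it: the wooden wedge's thick back (bright-lit end, bare wood) is at the right, top px (374,202)-(379,215). Its thin end, px (317,223)-(322,237), looks to the near-right foot, with its line passing to the robot's side of the foot. Next I'll fit the poses.

```bash
python3 - <<'E'
from h import *
from scipy.optimize import least_squares
# crop px -> image px ; order: tip left(+y wedge), tip right(-y), back left, back right (top edges)
top=np.array([[321.6,236.6],[316.9,222.9],[379,215.5],[374.3,201.6]])
k=790/864
def sc(u): return [150+(u[0]-480*k)/(3.2*k),180+u[1]/(3.2*k)]
print([ray("top",u,h).round(4).tolist() for u,h in zip(top,[.003,.003,.027,.027])])
scn=np.array([sc(u) for u in [(663,104),(684,127),(498,152),(521,196)]])
print(scn.round(1).tolist())
L=np.array([[.08,.02,.003],[.08,-.02,.003],[-.08,.02,.027],[-.08,-.02,.027]])
def W(p):
    c,s=np.cos(p[2]),np.sin(p[2]);return np.c_[L[:,0]*c-L[:,1]*s+p[0],L[:,0]*s+L[:,1]*c+p[1],L[:,2]]
for nm in (["top"],["top","scene"],["scene"]):
    f=lambda p:np.concatenate([(proj(n,W(p))-(top if n=="top" else scn)).ravel() for n in nm])
    r=least_squares(f,[.52,-.12,np.radians(110)]);p=r.x
    d=np.array([np.cos(p[2]),np.sin(p[2])]);c=p[:2]
    print(nm,c.round(4),np.degrees(p[2]).round(2),"rms",np.sqrt((r.fun**2).mean()).round(2),"tip",(c+.08*d).round(4),"back",(c-.08*d).round(4))
    print(r.fun.reshape(-1,2).round(1).tolist())
    F=np.array([.4975,.008]);v=F-c;print("foot in wedge frame",(v@d).round(4),(v@[-d[1],d[0]]).round(4))
S=cv2.imread("pics/s0.png")
g=S.max(2)<60
n,l,st,ce=cv2.connectedComponentsWithStats(g[165:275,235:385].astype(np.uint8))
for i in range(1,n):
    if st[i,4]>30:u=ce[i]+[235,165];print(st[i],u.round(1),ray("scene",u,.075).round(4))
print(sense()["contact_force"])
E
```

```text
[[0.4688, -0.0506, 0.003], [0.5056, -0.0393, 0.003], [0.5192, -0.2003, 0.027], [0.5561, -0.1898, 0.027]]
[[226.6, 215.5], [233.8, 223.4], [170.2, 231.9], [178.1, 247.0]]
['top'] [ 0.5124 -0.12  ] 108.46 rms 0.37 tip [ 0.4871 -0.0441] back [ 0.5378 -0.1959]
[[-0.0, 0.3], [-0.6, -0.2], [0.7, 0.1], [-0.1, -0.2]]
foot in wedge frame 0.1261 -0.0264
['top', 'scene'] [ 0.5165 -0.1175] 109.57 rms 2.01 tip [ 0.4897 -0.0421] back [ 0.5433 -0.1929]
[[-0.7, -0.7], [-1.5, -1.1], [-0.4, -2.0], [-1.5, -2.3], [-1.4, -0.6], [-0.6, -1.0], [-1.4, 0.1], [-2.0, -6.3]]
foot in wedge frame 0.1246 -0.0242
['scene'] [ 0.5253 -0.1155] 111.31 rms 1.67 tip [ 0.4963 -0.041 ] back [ 0.5544 -0.1901]
[[-0.7, 0.8], [0.6, 0.3], [0.0, 2.8], [0.0, -3.6]]
foot in wedge frame 0.1252 -0.019
[69  7 13  7 74] [309.9 175. ] [0.4596 0.199  0.075 ]
[117  25  33  36 755] [369.7 205.4] [0.6361 0.2882 0.075 ]
[ 8 27 13 10 98] [248.9 196.7] [0.5064 0.0111 0.075 ]
[126  74   9   5  35] [364.9 240.9] [0.7492 0.2135 0.075 ]
[ 58  79  15  12 155] [300.1 249.7] [0.7304 0.0662 0.075 ]
[118 101  32   9 149] [373.3 271.5] [0.8368 0.1849 0.075 ]
[ 59 103  11   7  41] [298.7 271.9] [0.79   0.0403 0.075 ]
[ 0.01161384 -0.07635927 -0.14652832]
```

The two cameras agree: the foot lies about 46 mm ahead of the thin end and 25 mm to the side (towards +x). Plan: close the fingers, nudge the wedge sideways at its centre of mass, then push from its back.

jog_arm(motion=[[0.024,0.03,-0.01,-1,0],[0.048,0.06,-0.02,-2,0],[0.072,0.09,-0.03,-3,0],[0.096,0.12,-0.04,-4,0],[0.12,0.15,-0.05,-5,0],[0.144,0.18,-0.06,-6,0],[0.168,0.21,-0.07,-6,0],[0.192,0.24,-0.08,-6,0]], force=10)

```text
time: 1.67
eef_pos: [0.4188, -0.2323, 0.1835]
tcp_rot: [180.0, -0.0, 19.5]
contact_force: [0.8, -1.2, 0.7]
finger_gap: 0.0372
finger_force: 0.0
```

jog_arm(motion=[[0.024,0.03,-0.02,0,0],[0.048,0.06,-0.04,0,0],[0.059,0.08,-0.064,0,0],[0.059,0.08,-0.064,0,0],[0.059,0.08,-0.064,0,0]])

```text
time: 2.08
eef_pos: [0.4769, -0.1528, 0.1188]
tcp_rot: [-179.9, 0.1, 19.6]
contact_force: [-0.0, -0.7, -0.1]
finger_gap: 0.0036
finger_force: 0.0
```

jog_arm(motion=[[0,0,-0.03,0,0],[0,0,-0.06,0,0],[0,0,-0.08,0,0],[0,0,-0.088,0,0],[0,0,-0.088,0,0]])

```text
time: 2.5
eef_pos: [0.4764, -0.1547, 0.0313]
tcp_rot: [-179.9, 0.1, 19.4]
contact_force: [0.1, -0.2, -0.2]
finger_gap: 0.0007
finger_force: 0.0
```

jog_arm(motion=[[0.006,0.002,0,0,0],[0.012,0.004,0,0,0],[0.018,0.006,0,0,0],[0.022,0.008,0,0,0],[0.026,0.009,0,0,0],[0.03,0.0105,0,0,0],[0.034,0.012,0,0,0],[0.034,0.012,0,0,0]])

```text
time: 3.17
eef_pos: [0.5116, -0.1417, 0.0318]
tcp_rot: [180.0, -0.0, 19.5]
contact_force: [0.9, -0.5, 0.1]
finger_gap: 0.0003
finger_force: 0.0
```

```bash
python3 - <<'E'
from h import *
a=cams.grab_frame("scene");b=cams.grab_frame("top")
cv2.imwrite("pics/s1f.png",a);cv2.imwrite("pics/t1f.png",b)
a=cv2.resize(a[170:270,150:270],(480,400),interpolation=cv2.INTER_CUBIC)
b=cv2.resize(b[170:270,280:380],(400,400),interpolation=cv2.INTER_CUBIC)
cv2.imwrite("pics/c1.png",cv2.resize(np.hstack([b,a]),(800,364)))
E
```

```text
(no output)
```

View pics/c1.png

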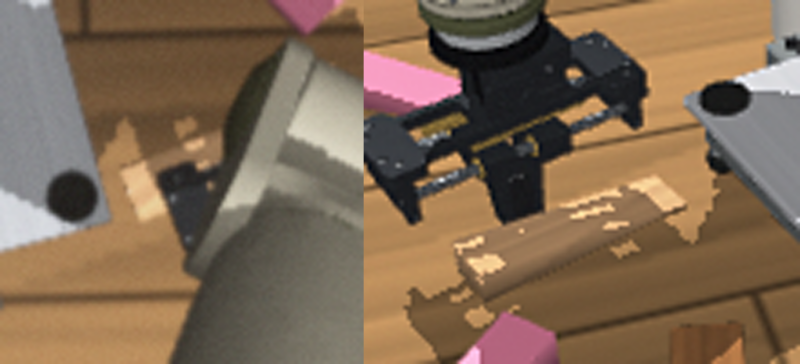

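The fingers touch the wedge's near side. In the scene crop, the tip edge is at (660,178)-(688,207) and the back edge at (455,240)-(485,300). I'll fit the new pose.

```bash
cat >> h.py <<'E'
from scipy.optimize import least_squares
L=np.array([[.08,.02,.003],[.08,-.02,.003],[-.08,.02,.027],[-.08,-.02,.027]])
def W(p):
    c,s=np.cos(p[2]),np.sin(p[2]);return np.c_[L[:,0]*c-L[:,1]*s+p[0],L[:,0]*s+L[:,1]*c+p[1],L[:,2]]
def fit(n,px,F,idx=[0,1,2,3]):
    r=least_squares(lambda p:(proj(n,W(p)[idx])-px).ravel(),[.52,-.12,np.radians(110)]);p=r.x
    d=np.array([np.cos(p[2]),np.sin(p[2])]);v=np.array(F)-p[:2]
    print(n,p[:2].round(4),np.degrees(p[2]).round(1),"foot in wedge",(v@d).round(4),(v@[-d[1],d[0]]).round(4),"back",(p[:2]-.08*d).round(4),r.fun.round(1))
E
python3 - <<'E'
from h import *
q=lambda l:np.array([[150+(u-363.6)/3.636,170+v/3.636] for u,v in l])
Fs=[.5035,.0085]   # foot as the scene camera has it
fit("scene",np.array([[226.6,215.5],[233.8,223.4],[170.2,231.9],[178.1,247]]),Fs)
fit("scene",q([(660,178),(688,207),(455,240),(485,300)]),Fs)
s=sense();print(s["contact_force"],s["eef_pos"])
E
```

```text
scene [ 0.5253 -0.1155] 111.3 foot in wedge 0.1234 -0.0248 back [ 0.5544 -0.19  ] [-0.6  0.8  0.6  0.3  0.   2.8 -0.  -3.6]
scene [ 0.5452 -0.1059] 111.9 foot in wedge 0.1217 -0.004 back [ 0.575  -0.1801] [-0.7  1.   0.4  0.5  0.1  3.3  0.1 -4.4]
[ 0.52441356 -0.25774171 -0.59577887] [ 0.51092197 -0.14181048  0.03164675]
```

```bash
python3 - <<'E'
import h
from h import *
h.L[3,2]=0
q=lambda l:np.array([[150+(u-363.6)/3.636,170+v/3.636] for u,v in l])
Fs=[.4995,.0075]
fit("scene",np.array([[226.6,215.5],[233.8,223.4],[170.2,231.9],[178.1,247]]),Fs)
fit("scene",q([(660,178),(688,207),(455,240),(485,300)]),Fs)
E
```

```text
scene [ 0.5166 -0.1152] 107.5 foot in wedge 0.1222 -0.0206 back [ 0.5407 -0.1915] [ 0.2 -0.3  0.6 -0.5 -0.7 -0.7 -0.1  1.2]
scene [ 0.5367 -0.1055] 108.3 foot in wedge 0.119 -0.0002 back [ 0.5618 -0.1814] [ 0.2 -0.2  0.5 -0.4 -0.6 -0.2 -0.   0.5]
```

jog_arm(motion=[[0.002,0.001,0,0,0],[0.0045,0.0015,0,0,0],[0.0045,0.0015,0,0,0]])

```text
time: 3.52
eef_pos: [0.5157, -0.1404, 0.0318]
tcp_rot: [180.0, -0.0, 19.5]
contact_force: [0.5, 0.5, -0.3]
finger_gap: 0.0004
finger_force: 0.0
```

jog_arm(motion=[[-0.025,-0.009,0,0,0],[-0.03,-0.011,0.03,0,0],[-0.03,-0.011,0.06,7,0],[-0.015,-0.02,0.065,14,0],[0.0,-0.03,0.065,21,0],[0.015,-0.045,0.065,28,0],[0.03,-0.055,0.065,35,0],[0.05,-0.069,0.065,42,0]])

```text
time: 4.18
eef_pos: [0.5656, -0.2096, 0.0968]
tcp_rot: [-180.0, -0.0, 61.8]
contact_force: [0.3, -0.3, 0.6]
finger_gap: 0.0004
finger_force: 0.0
```

jog_arm(motion=[[0.008,0,0,7,0],[0.008,0,0,14,0],[0.008,0,0,21,0],[0.008,0,0,28,0],[0.008,0,0,35,0],[0.008,0,0,42,0],[0.008,0,0,48,0],[0.008,0,0,48,0]])

```text
time: 4.85
eef_pos: [0.5733, -0.2095, 0.0966]
tcp_rot: [-180.0, -0.0, 109.7]
contact_force: [-0.3, 0.0, -0.2]
finger_gap: 0.0005
finger_force: 0.0
```

```bash
python3 - <<'E'
from h import *
a=cams.grab_frame("scene");b=cams.grab_frame("top")
cv2.imwrite("pics/s2f.png",a);cv2.imwrite("pics/t2f.png",b)
a=cv2.resize(a[170:270,150:270],(480,400),interpolation=cv2.INTER_CUBIC)
b=cv2.resize(b[160:260,290:370],(320,400),interpolation=cv2.INTER_CUBIC)
cv2.imwrite("pics/c2.png",np.hstack([b,a]))
s=sense();print(s["eef_pos"],s["tcp_rot"],s["contact_force"])
E
```

```text
[ 0.5733515  -0.20945765  0.09666875] [-1.79996657e+02 -3.32734601e-03  1.09285442e+02] [ 0.15184544 -0.52064312 -0.21214084]
```

View pics/c2.png

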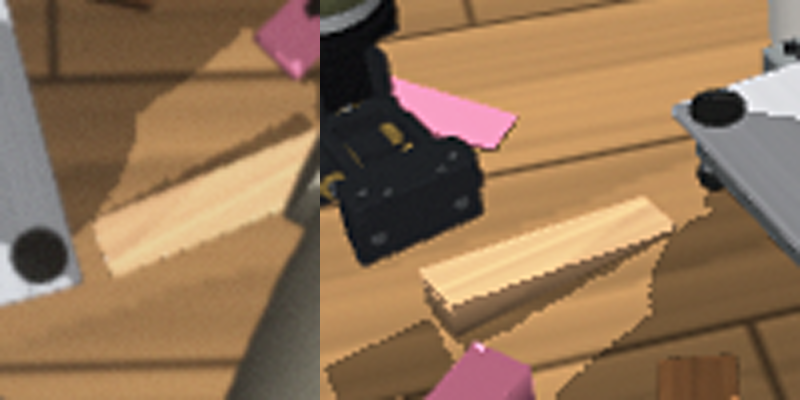

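The wedge lies free, behind the retracted tool. Top crop: tip edge (110,278)-(95,230), with the pad at (40,255). Scene crop: tip edge (640,198)-(672,228), back top edge (418,272)-(450,308).

```bash
python3 - <<'E'
from h import *
fit("scene",np.array([[230,219.5],[238,227],[174.5,238],[182.5,247]]),[.4995,.0075])
# top: tip corners plus points on side edges
tl,tr=np.array([317.5,229.5]),np.array([313.75,217.5])
e1=np.array([290+285/4,160+213/4]);e2=np.array([290+315/4,160+130/4])
def f(p):
    P=proj("top",W(p));o=list((P[0]-tl))+list((P[1]-tr))
    for a,b,e in((P[0],P[2],e1),(P[1],P[3],e2)):
        d=b-a;d/=np.linalg.norm(d);v=e-a;o.append(d[0]*v[1]-d[1]*v[0])
    return np.array(o)
r=least_squares(f,[.52,-.12,1.9]);p=r.x;d=np.array([np.cos(p[2]),np.sin(p[2])]);v=np.array([.4975,.008])-p[:2]
print(p[:2].round(4),np.degrees(p[2]),v@d,v@[-d[1],d[0]],p[:2]-.08*d,r.fun.round(1))
# foot seen in scene: check projected foot_spot
print(proj("scene",[[.4995,.0075,0],[.4995,.0075,.006]]).round(1),proj("top",[[.4975,.008,.075]]))
E
```

```text
scene [ 0.5411 -0.1078] 111.5 foot in wedge 0.1225 -0.0036 back [ 0.5704 -0.1822] [-0.  -0.2  0.6 -0.3 -0.3  0.3 -0.2  0.1]
[ 0.5326 -0.1106] 110.84293654477835 0.123358340766286 -0.0094134615537208 [ 0.56105897 -0.18539981] [ 1.   0.9 -1.  -1.   0.5 -0.5]
[[248.1 218. ]
 [248.  216.3]] [[300.31201759 224.62486599]]
```

jog_arm(motion=[[0.0015,0,-0.03,0,0],[0.0015,0,-0.055,0,0],[0.0015,0,-0.066,0,0],[0.0015,0,-0.066,0,0]])

```text
time: 5.28
eef_pos: [0.5737, -0.2088, 0.0283]
tcp_rot: [-179.8, -0.2, 109.4]
contact_force: [-0.0, 0.2, -0.3]
finger_gap: 0.0003
finger_force: 0.0
```

jog_arm(motion=[[-0.002,0.006,0,0,0],[-0.004,0.012,0,0,0],[-0.006,0.018,0,0,0],[-0.008,0.023,0,0,0],[-0.01,0.028,0,0,0],[-0.012,0.034,0,0,0],[-0.014,0.04,0,0,0],[-0.014,0.04,0,0,0]])

```text
time: 5.95
eef_pos: [0.5605, -0.1682, 0.0308]
tcp_rot: [-180.0, -0.0, 109.5]
contact_force: [0.1, -0.1, 0.2]
finger_gap: 0.0002
finger_force: 0.0
```

```bash
python3 - <<'E'
from h import *
a=cams.grab_frame("scene");b=cams.grab_frame("top")
cv2.imwrite("pics/s3f.png",a);cv2.imwrite("pics/t3f.png",b)
a=cv2.resize(a[170:270,150:270],(480,400),interpolation=cv2.INTER_CUBIC)
b=cv2.resize(b[160:260,290:370],(320,400),interpolation=cv2.INTER_CUBIC)
cv2.imwrite("pics/c3.png",np.hstack([b,a]))
s=sense();print(s["eef_pos"],s["tcp_rot"],s["contact_force"])
E
```

```text
[ 0.56086837 -0.1691863   0.03077386] [-1.79996416e+02 -2.51793546e-03  1.09507185e+02] [-0.42448772 -1.13348815 -1.31211553]
```

View pics/c3.png

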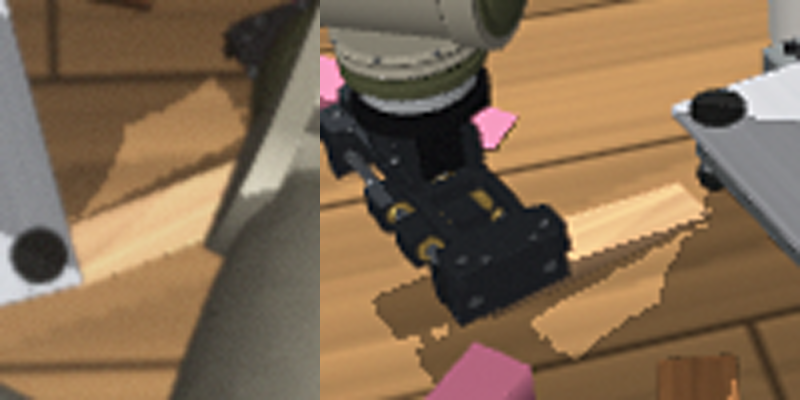

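The wedge is following straight: its tip is at scene crop (685,183)-(712,215), just short of the foot at (710,180). I'll keep pushing slowly and watch the force.

jog_arm(motion=[[-0.001,0.003,0,0,0],[-0.002,0.006,0,0,0],[-0.003,0.009,0,0,0],[-0.004,0.012,0,0,0],[-0.005,0.015,0,0,0],[-0.006,0.018,0,0,0],[-0.007,0.02,0,0,0],[-0.007,0.02,0,0,0]])

```text
time: 6.72
eef_pos: [0.5537, -0.1489, 0.0307]
tcp_rot: [-180.0, -0.0, 109.5]
contact_force: [-0.1, 0.5, -0.3]
finger_gap: 0.0004
finger_force: 0.0
```

jog_arm(motion=[[-0.0005,0.0015,0,0,0],[-0.001,0.003,0,0,0],[-0.0015,0.0045,0,0,0],[-0.002,0.006,0,0,0]])

```text
time: 7.05
eef_pos: [0.5519, -0.1434, 0.0307]
tcp_rot: [180.0, 0.0, 109.5]
contact_force: [0.5, -1.2, -0.4]
finger_gap: 0.0007
finger_force: 0.5
```

jog_arm(motion=[[-0.0005,0.0015,0,0,0],[-0.001,0.003,0,0,0],[-0.0015,0.0045,0,0,0],[-0.002,0.006,0,0,0]])

```text
time: 7.38
eef_pos: [0.5507, -0.1385, 0.0312]
tcp_rot: [179.9, 0.2, 109.5]
contact_force: [3.3, -9.6, -0.1]
finger_gap: 0.0005
finger_force: 4.8
```

jog_arm(motion=[[0,0,0,0,0],[0,0,0,0,0]])

```text
time: 7.55
eef_pos: [0.5505, -0.1383, 0.0311]
tcp_rot: [179.9, 0.1, 109.5]
contact_force: [1.5, -5.8, -0.3]
finger_gap: 0.0004
finger_force: 3.1
```

```bash
python3 - <<'E'
from h import *
a=cams.grab_frame("scene");b=cams.grab_frame("top")
cv2.imwrite("pics/s4f.png",a);cv2.imwrite("pics/t4f.png",b)
z=cv2.imread("pics/s3f.png")
f=lambda i:cv2.resize(i[160:240,210:280],(400,457),interpolation=cv2.INTER_CUBIC)
cv2.imwrite("pics/c4.png",np.hstack([f(z),f(a)]))
s=sense();print(s["eef_pos"],s["contact_force"])
# scale motion between frames: pad centroids in scene
for i in(z,a):
    g=(i.max(2)<60)[165:275,235:385].astype(np.uint8);n,l,st,ce=cv2.connectedComponentsWithStats(g)
    print([(ce[k]+[235,165]).round(2).tolist() for k in range(1,n) if 60<st[k,4]<200])
E
```

```text
[ 0.55049171 -0.13826944  0.03112439] [ 2.40038059 -5.46782827 -0.84720655]
[[309.79, 175.05], [248.98, 196.71], [300.12, 249.66], [373.26, 271.54]]
[[309.95, 175.04], [248.88, 196.56], [300.19, 249.63], [373.26, 271.54]]
```

View pics/c4.png

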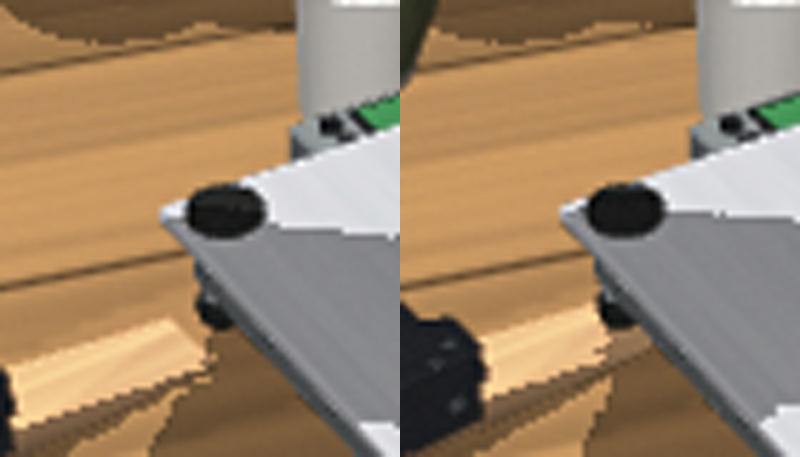

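The foot now rests on the wedge at crop (620,320), well within its width. The push force settled at about 6 N and the scale did not visibly move. Next: retreat, lift, and go to the pad for the press test.

jog_arm(motion=[[0.004,-0.012,0,0,0],[0.008,-0.024,0,0,0],[0.008,-0.024,0.035,0,0],[0.008,-0.024,0.07,0,0],[0.008,-0.02,0.1,0,0],[-0.004,0.015,0.1,0,0],[-0.016,0.05,0.1,0,0],[-0.028,0.085,0.1,0,0]])

```text
time: 8.32
eef_pos: [0.5216, -0.0523, 0.1311]
tcp_rot: [180.0, 0.0, 109.4]
contact_force: [0.4, -0.0, 0.4]
finger_gap: 0.0007
finger_force: 0.0
```

jog_arm(motion=[[-0.012,0.034,0,0,0],[-0.022,0.063,0,0,0],[-0.022,0.063,-0.01,0,0],[-0.022,0.063,-0.02,0,0],[-0.022,0.063,-0.022,0,0],[-0.022,0.063,-0.022,0,0]])

```text
time: 8.82
eef_pos: [0.5, 0.0094, 0.1077]
tcp_rot: [-179.9, -0.1, 109.4]
contact_force: [0.2, -0.8, -0.3]
finger_gap: 0.0006
finger_force: 0.0
```

```bash
python3 - <<'E'
from h import *
a=cams.grab_frame("scene");b=cams.grab_frame("top")
cv2.imwrite("pics/s5f.png",a);cv2.imwrite("pics/t5f.png",b)
f=lambda i,y,x:cv2.resize(i[y:y+100,x:x+100],(400,400),interpolation=cv2.INTER_CUBIC)
cv2.imwrite("pics/c5.png",np.hstack([f(a,150,200),f(b,170,270)]))
s=sense();print(s["eef_pos"],s["contact_force"])
E
```

```text
[0.50033069 0.00942674 0.10857989] [-0.39042556  0.25208482 -0.77786526]
```

View pics/c5.png

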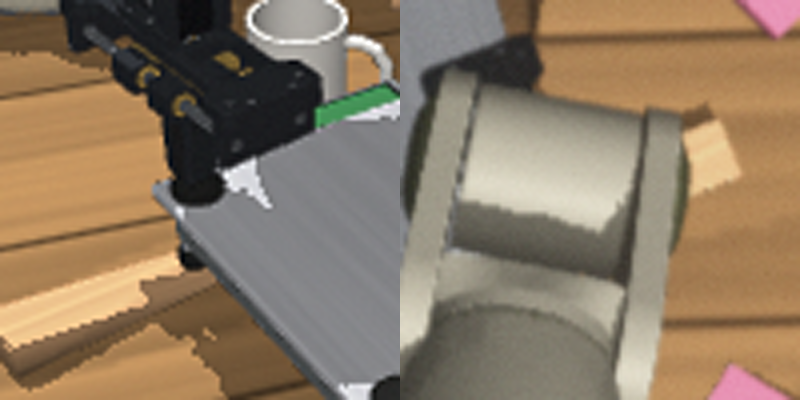

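The fingertips hang right over the black pad at crop (200,185), and the wedge is under the foot at (190,265). Now I'll press slowly.

jog_arm(motion=[[0,0,-0.002,0,0],[0,0,-0.004,0,0],[0,0,-0.006,0,0],[0,0,-0.007,0,0],[0,0,-0.007,0,0]])

```text
time: 9.33
eef_pos: [0.4998, 0.0105, 0.1015]
tcp_rot: [-180.0, -0.0, 109.5]
contact_force: [-0.5, -0.4, -0.5]
finger_gap: 0.0005
finger_force: 0.0
```

jog_arm(motion=[[0,0,-0.0005,0,0],[0,0,-0.001,0,0],[0,0,-0.001,0,0]])

```text
time: 9.58
eef_pos: [0.4999, 0.0106, 0.1007]
tcp_rot: [-180.0, -0.0, 109.5]
contact_force: [-0.4, -0.8, 0.3]
finger_gap: 0.0005
finger_force: 0.0
```

jog_arm(motion=[[0,0,-0.0005,0,0],[0,0,-0.001,0,0],[0,0,-0.001,0,0]])

```text
time: 9.83
eef_pos: [0.4999, 0.0106, 0.1001]
tcp_rot: [180.0, 0.0, 109.5]
contact_force: [-1.2, 0.3, 3.8]
finger_gap: 0.0006
finger_force: 2.1
```

jog_arm(motion=[[0,0,-0.0005,0,0],[0,0,-0.001,0,0],[0,0,-0.001,0,0]])

```text
time: 10.08
eef_pos: [0.5, 0.0105, 0.0999]
tcp_rot: [180.0, 0.0, 109.5]
contact_force: [-5.5, 0.6, 14.4]
finger_gap: 0.0003
finger_force: 7.3
```

jog_arm(motion=[[0,0,-0.0005,0,0],[0,0,-0.001,0,0],[0,0,-0.001,0,0],[0,0,-0.001,0,0]])

```text
time: 10.42
eef_pos: [0.5, 0.0105, 0.0997]
tcp_rot: [180.0, 0.0, 109.5]
contact_force: [-10.2, 0.7, 25.3]
finger_gap: 0.0005
finger_force: 12.2
```

At 25 N it stands firm, with no dip: the tip height is 75 mm, which is level. I'll ease back to about 15 N and relieve the sideways load.

jog_arm(motion=[[-0.0004,0,0.0005,0,0],[-0.0006,0,0.0009,0,0],[-0.0006,0,0.0009,0,0],[-0.0006,0,0.0009,0,0]])

```text
time: 10.75
eef_pos: [0.4999, 0.0105, 0.0999]
tcp_rot: [179.9, 0.1, 109.5]
contact_force: [-3.2, 0.2, 12.6]
finger_gap: 0.0004
finger_force: 6.5
```

jog_arm(motion=[[0,0,0,0,0],[0,0,0,0,0],[0,0,0,0,0],[0,0,0,0,0]])

```text
time: 11.08
eef_pos: [0.4999, 0.0105, 0.0999]
tcp_rot: [179.9, 0.1, 109.5]
contact_force: [-2.6, 0.2, 12.6]
finger_gap: 0.0003
finger_force: 6.5
```

jog_arm(motion=[[-0.0002,0,-0.0003,0,0],[-0.0002,0,-0.0003,0,0],[-0.0002,0,-0.0003,0,0],[-0.0002,0,-0.0003,0,0],[-0.0002,0,-0.0003,0,0],[-0.0002,0,-0.0003,0,0]])

```text
time: 11.58
eef_pos: [0.4999, 0.0105, 0.0999]
tcp_rot: [179.9, 0.1, 109.5]
contact_force: [-3.7, 1.5, 14.9]
finger_gap: 0.0006
finger_force: 7.6
```

```bash
python3 - <<'E'
from h import *
a=cams.grab_frame("scene");cv2.imwrite("pics/s6f.png",a)
o=cv2.imread("pics/s0.png")
cv2.imwrite("pics/c6.png",np.hstack([cv2.resize(i[140:310,140:390],(400,272),interpolation=cv2.INTER_CUBIC) for i in(o,a)]))
for i in(o,a):
    g=(i.max(2)<60)[165:275,235:385].astype(np.uint8);n,l,st,ce=cv2.connectedComponentsWithStats(g)
    print([(ce[k]+[235,165]).round(2).tolist() for k in range(1,n) if 30<st[k,4]<200])
s=sense();print(s["eef_pos"],s["contact_force"])
E
```

```text
[[309.92, 175.03], [248.89, 196.65], [364.94, 240.89], [300.12, 249.66], [373.26, 271.54], [298.71, 271.85]]
[[310.16, 175.01], [364.94, 240.89], [300.12, 249.7], [373.26, 271.54], [298.6, 271.92]]
[0.49991125 0.01050532 0.09990029] [-2.04455306  1.63532791 14.27246631]
```

View pics/c6.png

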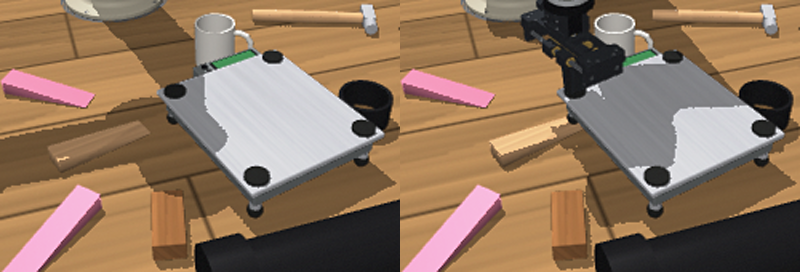

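The two pictures show the mug, offcut, pipe and pink wedges unmoved. The wedge is under the foot, the scale's pads are in the same pixels (level), and a steady 15 N or so is held. Handing in.

```bash
python3 -c "
from bench import env
print(env.finish_job())"
```

```text
the job is handed in; nothing more can be done
None
```

I pushed the wooden wedge snugly under the short foot; the scale stood level with no dip even at 25 N, and I handed the job in at about 12 s while holding a steady 15 N or so on the pad (the hand-in gave no verdict), with the mug, pipe offcut and wooden block unmoved.

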